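Set the power dial of the ultrasonic scaler, then start it

TASK

With a fingertip, turn the big knurled dial on top of the scaler console clockwise, click by click, until its white pointer line rests in the stop at the third of the four marks, never letting it go on to the fourth (full power); then press the round start key fully down and let it come up again. Work by touch only: press gently, do not grip, lift or shove the console, and leave the handpiece, the vial and the bottle beside it where they are.

Things in the scene. Friction and masses are not known exactly. Their poses are not given: they have to be found in the camera images.
- scaler_unit: console: white box 150 (x) x 210 (y) x 60 mm high, 3 kg, loose on rubber feet. Origin: centre of its underside; x to its back, y to its left, z up. On top: dial (axis at x 0, y +40 mm) and start key (x -35, y -68). On the robot's side of the dial, four black bars on the console's top are the marks, 36 degrees apart, clockwise from above 6, 9, 12, 15 mm long (first to fourth)
- dial_top (a point): centre of the dial's top, 82 mm above the worktop, on its upright axis. Grey disc 96 mm wide (too wide to grip), knurled side 62 to 82 mm above the worktop. The top is level and plain but for the pointer line and a flat 36 mm metal disc in the middle: a fingertip pressed on it 30 to 40 mm from the axis with 5 to 10 N, or against its side, drags it round by friction
- dial (a joint): dial angle, growing clockwise from above. Stops (detents) at 0, 0.63, 1.26, 1.88: pointer at first to fourth mark; ends -0.08, 1.96. Starts in the first or second stop. Past the crest half-way (0.06 N m) it snaps on; let go, it settles in the nearest within 0.05. In the console's frame the pointer stands at pi + 0.942 - value, anticlockwise from x (first mark right front, fourth left front)
- dial_pointer (a point): outer end of the pointer line, a white line on the top of the dial, 4 mm wide, from 21 to 47 mm from the axis; this point lies at the dial's edge, 48 mm from the axis, level with its top
- start_key_top (a point): centre of the top of the start key, a round grey key 28 mm wide in a low round housing on the console's top, right of the dial and near the front edge. It goes straight down 6 mm
- start_key (a joint): travel of the start key: 0 up, 0.006 m fully down; it springs back when released; about 4 N hold it fully down
- handpiece: scaler handpiece, a slim pen-like tool 142 x 16 x 16 mm lying on the worktop left of the console, loose. Origin under its middle, x along its length
- amber_vial: amber glass vial, 46 mm wide, 85 mm tall, standing loose right of the console. Origin at the centre of its foot
- ear_bottle: small white dropper bottle, 30 mm wide, 78 mm tall, standing loose right of the console, nearer the robot than the vial. Origin at the centre of its foot

How it is judged (in metres and radians):
On the way, in this order (a step that is already met when the one before it is completed fails the run):
1. the dial rests in the third stop, the fingers off it (value of joint dial between 1.16 and 1.36 rad and contact force between the fingers and dial below 0.2 N), for 0.2 s.
2. the start key is pressed fully down (value of joint start_key above 0.0045 m), for 0.05 s.
At the end, for the whole second after the job is handed in: the dial rests in the third stop (within 0.1 rad of 1.26), the start key is up again (under 1.5 mm), the console stands still on the worktop within 25 mm of where it was, and the handpiece, vial and bottle are within 20 mm of where they were (value of joint dial between 1.16 and 1.36 rad and velocity of joint dial between -0.05 and 0.05 rad/s and value of joint start_key below 0.0015 m and height (world z) of scaler_unit below 0.005 m and distance of scaler_unit from where it was at the start of the episode below 0.025 m and linear speed of scaler_unit below 0.01 m/s and distance of each of handpiece, amber_vial, ear_bottle from where it was at the start of the episode below 0.02 m); the robot touches nothing.
It fails at once if the dial goes on towards the fourth stop (value of joint dial above 1.65 rad).
It fails at once if the start key is pressed while the dial is not in the third stop (value of joint start_key above 0.003 m and not (value of joint dial between 1.16 and 1.36 rad)).
It fails at once if the console is lifted, tipped or shoved (height (world z) of scaler_unit above 0.008 m or angle between scaler_unit's own z axis and vertical above 0.08 rad or distance of scaler_unit from where it was at the start of the episode above 0.025 m).
It fails at once if the robot presses on the console, dial or key with more than 30 N (contact force between any of the fingers, the arm and scaler_unit above 30 N).
It fails at once if a bystander is moved, lifted or knocked over (distance of any of handpiece, amber_vial, ear_bottle from where it was at the start of the episode above 0.02 m or angle between any of amber_vial, ear_bottle's own z axis and vertical above 0.5 rad).
It also fails if it takes over 58 s, if anything falls off the work surface, if the arm or the gripper's body presses on something with over 40 N, if the wrist force passes 120 N, or if a joint passes its speed limit or range.

ROBOT

A 6-joint arm with a two-finger parallel gripper is mounted at the origin on a cart in front of the work surface, level with it; the furniture and walls round the work are solid. World frame = base frame: x ahead of the robot, y to its left, z up, the work surface at z = 0. Lengths are in mm, angles in rad, forces in N, time in s.
With the tool pointing down it reaches from about 250 to 725 mm from the base axis. Payload 4 kg.
Tool frame: the origin (TCP) lies midway between the tips of the shut fingers; the grasp point (between the pads) lies 19 mm behind it; z points along the fingers, y is the line along which they close (so a half turn about z gives the same grasp; the last joint's range is limited). The gripper opens to 85 mm and grips with 20 to 120 N. Pads are 22 mm wide; open, the fingers measure 114 mm over their backs; the gripper's body (76 mm by 85 mm) begins 54 mm behind the grasp point. The pads swing forward as they close: fully open they stand 13 mm farther back than shut.
Start: joints at [-1.224, 0.241, 0.005, 1.335, 0, 1.571], TCP at [169.943, -470.233, 231.306] pointing down, gripper open.
Joint ranges: [-2.72, 2.72], [-1.05, 1.87], [-1.09, 1.28], [-1.99, 2.15], [-1.42, 1.44], [-3.14, 3.14]. Speed limits (rad/s): [2.79, 2.79, 3.14, 3.14, 3.14, 3.14].

INTERFACE

Orientations are given as a unit quaternion [x, y, z, w].
In Python, from workcell import arm, cams, monitor gives the robot as it stands (arm), with the cameras (cams) and the readings (monitor).
- The arm moves only by the tool inch_along, called in YAML: its name, and indented under it one key for each argument. Schema: {"type":"object","properties":{"segments":{"type":"object","properties":{"plan":{"type":"array","items":{"type":"array","items":{"type":"number"},"minItems":5,"maxItems":5},"minItems":1,"maxItems":12}},"additionalProperties":false,"required":["plan"]},"grip_n":{"type":"number"},"only":{"type":"string"},"quiet":{"type":"boolean"},"lines":{"type":"string"}},"required":["segments"],"additionalProperties":false}. segments is an object whose key "plan" holds a list of rows, 1 to 12 of them, each of 5 numbers: the finger opening in mm, then dx, dy, dz in shares of the most that a row can go, 1 being 62.5 mm, then a turn about the tool's z in a scale on which 1.0 is pi/2 rad; each row shifts and turns the commanded pose from where the row before left it, along the tool's axes as they then stand; what a row does not reach is not made up. A row lasts 1/8 s, in which the tool goes at most 62.5 mm and 0.188 rad, less where a joint would pass 70% of its speed; a pose out of reach is approached as far as the arm can. The fingers move at their own pace and stop on an object; grip_n is the grip in N (left out, the last holds). Time passes only in rows, so rows that do not move let the fingers close. The tool returns the time, the measured TCP pose, the force, the opening and the grip force at its end. only (a regular expression) keeps the lines of the reply that match it, lines (a string "A,B") keeps lines A to B, and quiet returns only ok. Shift and turn numbers lie between -1 and 1, and a call with a number outside is refused. Input that does not fit is refused with a message, and nothing moves.
- monitor.sense(): the state, without advancing time (a new reading comes with each control period).
- cams.camera(name): name is "side" or "top" or "wrist"; returns the picture (480x640x3 uint8, red, green, blue); there is no depth.
- cams.get_calibration(name): a dict with "intrinsics" (3x3 intrinsics, pixels), "view" (4x4, takes a point from world to camera coordinates); the wrist camera has in their place "hand_eye" (4x4, takes a point from camera to tool coordinates, whose origin is the TCP and whose axes are the flange's). Camera axes: x right, y up, looking along -z (the intrinsics and any distortion apply to the point x, -y, -z); pixel columns grow to the right and rows downward; lengths in mm; the calibration is good to about 2 mm. The wrist camera is an equidistant fisheye: a pixel r from the principal point sees the ray r / f radians off the axis. A picture is of the moment at which its call begins: read the wrist's pose just before it. get_calibration takes no time and is no camera call.
- arm.job_done(): hands the job in; it is judged then, once.
The state is a dict: "t": time; "joint_pos": joint angles; "dq": joint speeds; "joint_torque": joint torques, N m; "ee_pos": TCP position; "orientation": TCP orientation; "ft_force": force on the tool from outside, world axes, zero at the start; "torque": the same for the moment, N m; "grip_width": finger opening in mm; "finger_force": force on a finger pad.
Only numpy, scipy, OpenCV 4.12 (cv2) and the standard library are available. Lean on these libraries where they do the work, as an engineer would, in place of code of your own. Each camera call takes 0.05 s, during which the arm holds its last target. There are 200 camera calls.

## Working session

There is one attempt and no reset: what is moved stays moved. The work goes in short steps, Python scripts to look and compute and a tool call to move; the robot and the scene stay as the last step left them, time stands still between calls to the robot, and variables do not carry over. Pictures are saved under pics/ and viewed, at most 10 in all, crops included, and the job is handed in when it is done.

```bash
ls; mkdir -p pics; python3 - <<'E'
from workcell import arm, cams, monitor
import cv2
for n in("top","side"):
    cv2.imwrite(f"pics/{n}0.png",cv2.cvtColor(cams.camera(n),cv2.COLOR_RGB2BGR))
    print(cams.get_calibration(n))
s=monitor.sense();print(s)
E
```

```text
pics
workcell.py
{'intrinsics': array([[565.50823946,   0.        , 317.51679645],
       [  0.        , 565.50823946, 241.91834998],
       [  0.        ,   0.        ,   1.        ]]), 'view': array([[-2.64787645e-02, -9.99643623e-01, -3.39134475e-03,
         3.08259144e+01],
       [ 9.90257537e-01, -2.66937889e-02,  1.36665473e-01,
        -5.04421624e+02],
       [-1.36707296e-01,  2.60428173e-04,  9.90611451e-01,
        -1.00987780e+03],
       [ 0.00000000e+00,  0.00000000e+00,  0.00000000e+00,
         1.00000000e+00]])}
{'intrinsics': array([[616.60840504,   0.        , 330.07950927],
       [  0.        , 616.60840504, 233.24517032],
       [  0.        ,   0.        ,   1.        ]]), 'view': array([[-8.76419926e-01, -4.81145059e-01, -1.96861819e-02,
         4.54485277e+02],
       [ 2.52990859e-01, -4.94844774e-01,  8.31338845e-01,
        -1.89002731e+02],
       [-4.09736181e-01,  7.23621505e-01,  5.55417122e-01,
        -7.39456270e+02],
       [ 0.00000000e+00,  0.00000000e+00,  0.00000000e+00,
         1.00000000e+00]])}
{'t': 0.1, 'joint_pos': array([-1.22399172e+00,  2.41346491e-01,  3.85958280e-03,  1.33521178e+00,
        7.80135396e-06,  1.57080206e+00]), 'dq': array([ 0.00068967, -0.00260783,  0.00186971, -0.001745  ,  0.00120322,
       -0.00065745]), 'joint_torque': array([ 5.74246478e-04, -3.73138297e+01,  2.53010005e+01,  1.08506312e-02,
        8.15794749e-06,  1.99543656e-06]), 'ee_pos': array([ 169.75558412, -469.69466188,  230.49780814]), 'orientation': array([ 9.85003504e-01,  1.72531716e-01, -1.60272067e-04, -9.37588587e-04]), 'ft_force': array([-0.11293596, -0.36221743, -0.68447201]), 'torque': array([-0.01633709,  0.00718184, -0.03781191]), 'finger_force': 0.0, 'grip_width': 85.47165650498259}
```

View pics/top0.png

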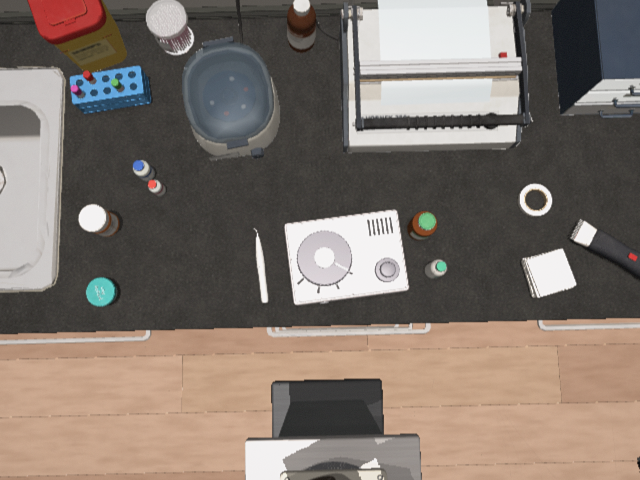

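View pics/side0.png

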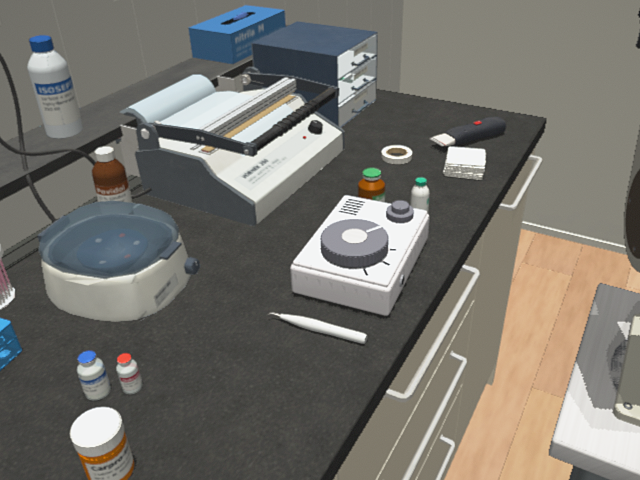

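Top view: console about (347,257), dial (324,258), key (387,269), vial (424,224), bottle (436,268), handpiece (262,267). Side view: dial (354,243), key (400,211). I'll zoom in on the console in both.

```bash
python3 - <<'E'
import cv2,numpy as np
a=cv2.imread("pics/top0.png")[200:315,275:425]; b=cv2.imread("pics/side0.png")[185:310,285:435]
f=lambda i:cv2.resize(i,(750,int(i.shape[0]*5)),interpolation=cv2.INTER_CUBIC)
cv2.imwrite("pics/top0c.png",f(a)); 
for n,i,o in(("top",a,(275,200)),("side",b,(285,185))):
    g=cv2.cvtColor(i,cv2.COLOR_BGR2GRAY)
    m=((g>90)&(g<200)).astype(np.uint8)*255
    cs,_=cv2.findContours(m,cv2.RETR_EXTERNAL,cv2.CHAIN_APPROX_NONE)
    for c in cs:
        if cv2.contourArea(c)>80:
            (x,y),ax,an=cv2.fitEllipse(c); print(n,x+o[0],y+o[1],ax,an,cv2.contourArea(c))
E
```

```text
top 386.6686553955078 269.6214370727539 (23.23735809326172, 24.285747528076172) 81.33065032958984 441.5
top 323.67933654785156 259.62902450561523 (55.27782440185547, 58.11443328857422) 21.843597412109375 2378.5
side 353.03675842285156 238.0697250366211 (36.76810073852539, 66.23291778564453) 92.69361114501953 1907.0
side 351.3884963989258 206.4225311279297 (13.7677001953125, 21.53035545349121) 62.24382019042969 183.5
side 364.0608215332031 246.86071395874023 (100.53064727783203, 137.23358154296875) 60.424659729003906 3745.5
side 290.59390926361084 189.79333209991455 (11.151639938354492, 20.109092712402344) 56.55580520629883 121.0
```

View pics/top0c.png

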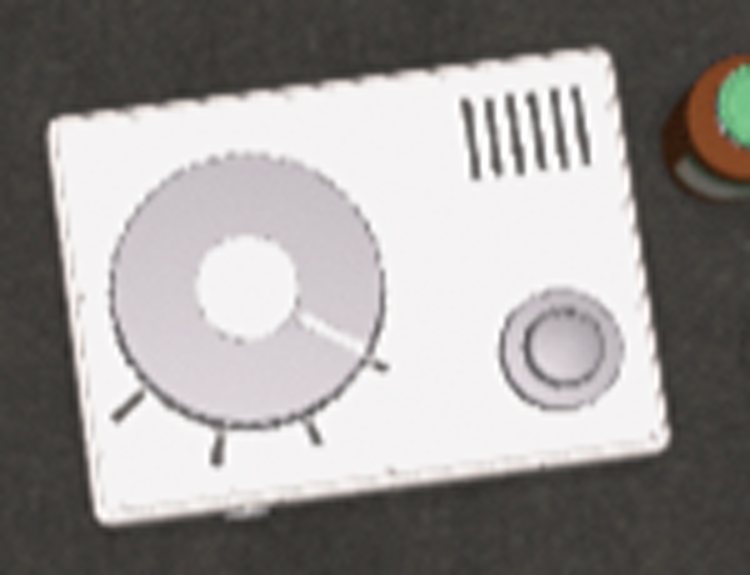

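Crop of the top view: the dial hub is at full-image (324.4,257.4), the key top at (388,269.2). The pointer is at the shortest mark, on the right, so the dial is in stop 1 and needs two clicks. Next I'll triangulate.

```bash
cat > h.py <<'E'
import numpy as np,cv2
from workcell import arm, cams, monitor
def ray(n,u,v):
    c=cams.get_calibration(n);K=c["intrinsics"];V=c["view"];R=V[:3,:3]
    d=np.linalg.inv(K)@[u,v,1];d=R.T@(d*[1,-1,-1])
    return -R.T@V[:3,3],d/np.linalg.norm(d)
def plane(n,u,v,z):
    o,d=ray(n,u,v);return o+d*(z-o[2])/d[2]
def tri(p,q):
    (a,d),(b,e)=ray("top",*p),ray("side",*q)
    s=np.linalg.lstsq(np.c_[d,-e],b-a,rcond=None)[0];x,y=a+d*s[0],b+e*s[1]
    return (x+y)/2,np.linalg.norm(x-y)
def save(n,f,box=None,k=1):
    i=cv2.cvtColor(cams.camera(n),cv2.COLOR_RGB2BGR)
    if box:i=i[box[1]:box[3],box[0]:box[2]]
    cv2.imwrite(f,cv2.resize(i,None,fx=k,fy=k,interpolation=cv2.INTER_CUBIC))
E
python3 - <<'E'
from h import *
np.set_printoptions(precision=1,suppress=True)
C=lambda x,y:(275+x/5,200+y/5)
# side: hub = bright blob within dial; key top = darker ellipse
g=cv2.cvtColor(cv2.imread("pics/side0.png"),cv2.COLOR_BGR2GRAY)
cv2.imwrite("pics/s0c.png",cv2.resize(g[185:310,285:435],None,fx=5,fy=5,interpolation=cv2.INTER_CUBIC))
d=plane("top",*C(247,287),82);k=plane("top",*C(565,346),80);print("dial",d,"key",k)
b1,b2=plane("top",*C(50,120),60),plane("top",*C(605,48),60);print("yaw",np.arctan2(*(b1-b2)[[1,0]])-np.pi/2)
for n,p in dict(pt=C(360,350),m1=C(380,366),m2=C(313,430),m3=C(217,447),m4=C(127,405)).items():
    q=plane("top",*p,82 if n=="pt" else 60)-d;print(n,np.arctan2(q[1],q[0])%6.283,np.hypot(*q[:2]))
c=plane("top",*C(360,285),60);print("corner",[plane("top",*C(*p),60)[:2] for p in((50,120),(605,48),(670,445),(105,525))])
E
```

```text
dial [470.8   6.   82. ] key [ 447.2 -104.9   80. ]
yaw 0.10384007589988697
pt 4.174014401478161 45.325396154579
m1 4.186650164997621 54.331362748726455
m2 3.5655626669340243 54.27317563659077
m3 2.9245793941187834 55.908595995289616
m4 2.2959789528800547 58.47144481934703
corner [array([535.9,  75.3]), array([ 556.9, -126.6]), array([ 412.6, -143.2]), array([389.6,  58.5])]
```

View pics/s0c.png

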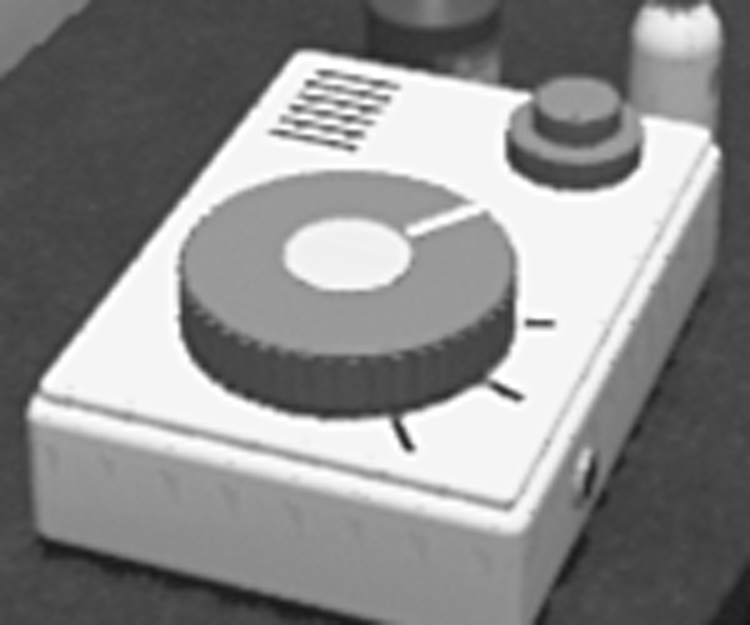

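Side crop: the hub is at (354.4,236) and the key top at (401,204.6) in the full image. Heights come next. I'll also align the tool and approach high above the dial.

The rows are not in the units I measure in: shifts go in shares of 62.5 mm and turns go in shares of pi/2 rad. I convert before sending: -46.5 mm is -0.744, 26.7 mm is 0.4272, 0.1735 rad / 1.5708 = 0.1105.

```bash
python3 - <<'E'
from h import *
print(tri((324.4,257.4),(354.4,236)),tri((388,269.2),(401,204.6)))
E
```

```text
(array([471.9290449 ,   6.52110565,  82.68265466]), np.float64(2.6499861743457664)) (array([ 447.89585095, -104.35783577,   82.07634474]), np.float64(1.867348655212444))
```

inch_along:
  segments: {"plan": [[0, 0, 0, 0, 0.1105], [0, 0, 0, 0, 0.1105], [0, 0.4272, -0.744, 0, 0], [0, 0.4272, -0.744, 0, 0], [0, 0.4272, -0.744, 0, 0], [0, 0.4272, -0.744, 0, 0], [0, 0.4272, -0.744, 0, 0], [0, 0.4272, -0.744, 0, 0], [0, 0.4272, -0.744, 0, 0], [0, 0.4272, -0.744, 0, 0], [0, 0.4272, -0.744, 0, 0], [0, 0.4272, -0.744, 0, 0]]}
  grip_n: 20

```text
t: 1.6
ee_pos: [437.5, -3.6, 231.1]
orientation: [1.0, 0.0, -0.0, 0.0]
ft_force: [0.1, 0.0, 1.1]
grip_width: -0.1
finger_force: 0.0
```

Converted, 45 mm is 0.72, 34 mm is 0.544.

inch_along:
  segments: {"plan": [[0, 0, 0.024, 0.72, 0], [0, 0, 0, 0.72, 0], [0, 0, 0, 0.544, 0], [0, 0, 0, 0.256, 0], [0, 0, 0, 0, 0], [0, 0, 0, 0, 0]]}

```text
t: 2.35
ee_pos: [437.5, -6.8, 91.9]
orientation: [1.0, -0.0, 0.0, 0.0]
ft_force: [0.7, 0.6, 0.1]
grip_width: -0.1
finger_force: 0.0
```

```bash
python3 - <<'E'
from h import *
save("side","pics/s1.png",(225,100,485,300),3)
print(monitor.sense()["ft_force"])
E
```

```text
[ 0.29726158 -0.96715937  0.05247296]
```

View pics/s1.png

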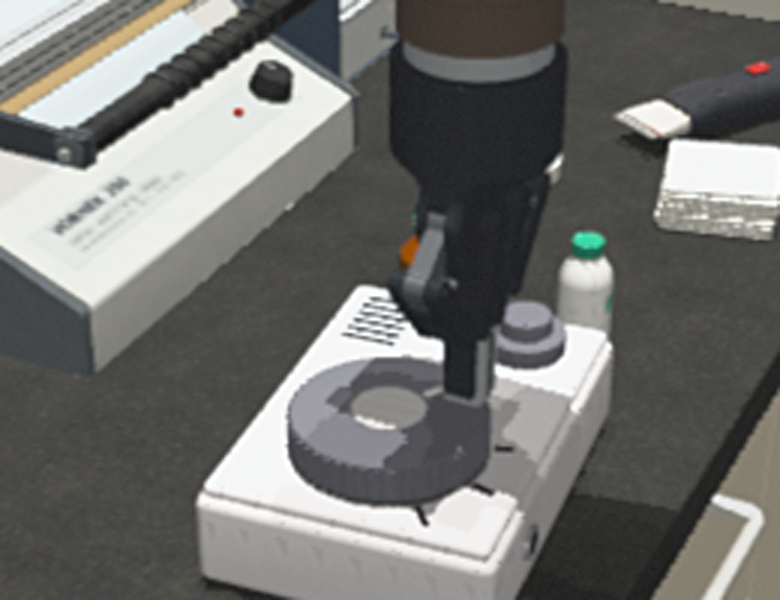

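The shut fingertips stand just above the front right of the dial top (around crop pixel (465,400)), clear of the key. Next I press down slowly.

inch_along:
  segments: {"plan": [[0, 0, 0, 0.064, 0], [0, 0, 0, 0.048, 0], [0, 0, 0, 0, 0], [0, 0, 0, 0, 0]]}

```text
t: 2.9
ee_pos: [437.1, -6.8, 84.4]
orientation: [1.0, -0.0, 0.0, -0.0]
ft_force: [-0.6, 0.2, -0.0]
grip_width: 0.3
finger_force: 0.0
```

inch_along:
  segments: {"plan": [[0, 0, 0, 0.016, 0], [0, 0, 0, 0, 0], [0, 0, 0, 0, 0]]}

```text
t: 3.28
ee_pos: [437.1, -6.8, 83.3]
orientation: [1.0, -0.0, 0.0, 0.0]
ft_force: [0.7, 1.2, 0.4]
grip_width: 0.2
finger_force: 0.0
```

inch_along:
  segments: {"plan": [[0, 0, 0, 0.016, 0], [0, 0, 0, 0, 0], [0, 0, 0, 0, 0]]}

```text
t: 3.65
ee_pos: [437.0, -6.8, 82.3]
orientation: [1.0, -0.0, -0.0, 0.0]
ft_force: [0.0, 0.7, 0.0]
grip_width: 0.2
finger_force: 0.0
```

Converted, 0.5 mm is 0.008.

inch_along:
  segments: {"plan": [[0, 0, 0, 0.008, 0], [0, 0, 0, 0, 0], [0, 0, 0, 0, 0]]}
  only: "pos|ft"

```text
ee_pos: [437.1, -6.8, 82.0]
ft_force: [-1.6, 0.4, 3.6]
```

inch_along:
  segments: {"plan": [[0, 0, 0, 0.008, 0], [0, 0, 0, 0, 0], [0, 0, 0, 0, 0]]}
  only: "pos|ft"

```text
ee_pos: [437.2, -6.9, 82.0]
ft_force: [-2.3, -1.3, 7.6]
```

Converted, -2.7 mm is -0.0432, -2.6 mm is -0.0416.

inch_along:
  segments: {"plan": [[0, -0.0128, -0.0416, 0, 0], [0, -0.0112, -0.0432, 0, 0], [0, -0.008, -0.0432, 0, 0], [0, -0.0048, -0.0432, 0, 0]]}
  only: "pos|ft"

```text
ee_pos: [435.8, 0.9, 82.0]
ft_force: [0.4, -1.6, 4.4]
```

inch_along:
  segments: {"plan": [[0, 0, -0.0448, 0, 0], [0, 0, -0.0448, 0, 0], [0, 0.0064, -0.0432, 0, 0], [0, 0.008, -0.0432, 0, 0]]}
  only: "pos|ft"

```text
ee_pos: [435.8, 5.9, 82.0]
ft_force: [-2.2, -1.8, 8.9]
```

inch_along:
  segments: {"plan": [[0, 0, 0, 0, 0]]}
  only: "pos|ft"

```text
ee_pos: [435.8, 6.0, 82.0]
ft_force: [-1.5, -1.5, 8.1]
```

Converted, -5 mm is -0.08, 0.5 mm is 0.008.

inch_along:
  segments: {"plan": [[0, 0, -0.08, 0, 0], [0, 0.008, -0.08, 0, 0], [0, 0, 0, 0, 0]]}
  only: "pos|ft"

```text
ee_pos: [436.5, 11.1, 82.0]
ft_force: [-0.8, 1.2, 6.7]
```

inch_along:
  segments: {"plan": [[0, 0, 0, -0.128, 0], [0, 0, 0, -0.48, 0], [0, -0.16, 0, -0.48, 0], [0, 0, 0, -0.48, 0], [0, 0, -0.8, 0, 0], [0, 0, -0.8, 0, 0], [0, 0, 0, 0, 0], [0, 0, 0, 0, 0]]}
  only: "pos|ft"

```text
ee_pos: [425.7, 53.4, 180.7]
ft_force: [-1.0, -0.5, -1.2]
```

```bash
python3 - <<'E'
from h import *
save("top","pics/t2.png",(275,200,425,315),5)
E
```

```text
(no output)
```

View pics/t2.png

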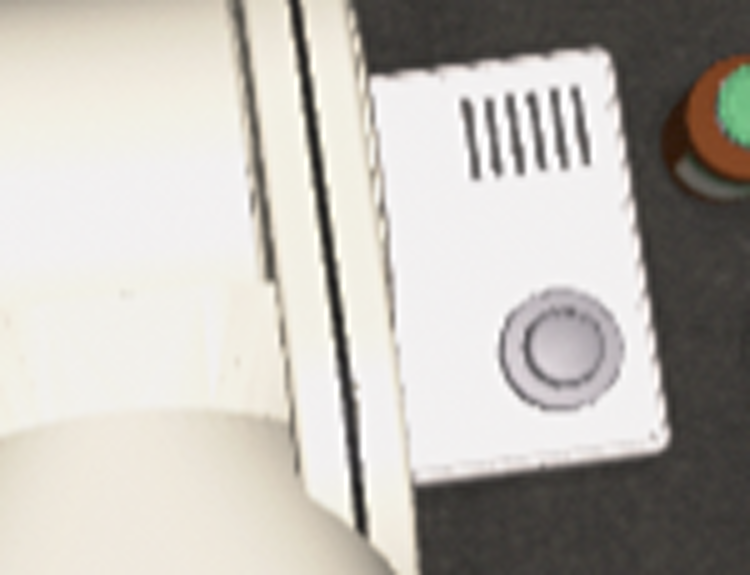

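The arm hides the dial from the top camera; the console hasn't moved (key still at crop (565,346)). I'll read the pointer from the side camera by sampling brightness round the dial top.

```bash
cat >> h.py <<'E'
def prof(img,n="side",c=(471.9,6.5,82.5)):
    k=cams.get_calibration(n);K=k["intrinsics"];V=k["view"];g=cv2.cvtColor(img,cv2.COLOR_RGB2GRAY).astype(np.float32)
    th=np.arange(0,6.283,.02);r=np.arange(25,43,1.);T,R=np.meshgrid(th,r)
    P=np.stack([c[0]+R*np.cos(T),c[1]+R*np.sin(T),c[2]+0*T,1+0*T],-1)@V.T
    u=K[0,0]*P[...,0]/-P[...,2]+K[0,2];v=K[1,1]*-P[...,1]/-P[...,2]+K[1,2]
    m=cv2.remap(g,u.astype(np.float32),v.astype(np.float32),1);p=np.median(m,0)
    h=p-cv2.blur(np.r_[p,p,p][None],(45,1))[0][len(p):2*len(p)]
    o=np.argsort(-h)[:6];return [(round(float(4.188-th[i]),2),int(h[i])) for i in o]
E
python3 - <<'E'
from h import *
print(prof(cv2.imread("pics/side0.png")[...,::-1].copy()))
print(prof(cams.camera("side")))
save("side","pics/s2.png",(225,100,485,300),3)
E
```

```text
[(-0.07, 77), (-0.09, 76), (-0.05, 72), (-0.11, 69), (-0.13, 59), (-0.03, 59)]
[(0.55, 74), (0.57, 72), (0.59, 63), (0.53, 58), (0.61, 54), (0.63, 45)]
```

View pics/s2.png

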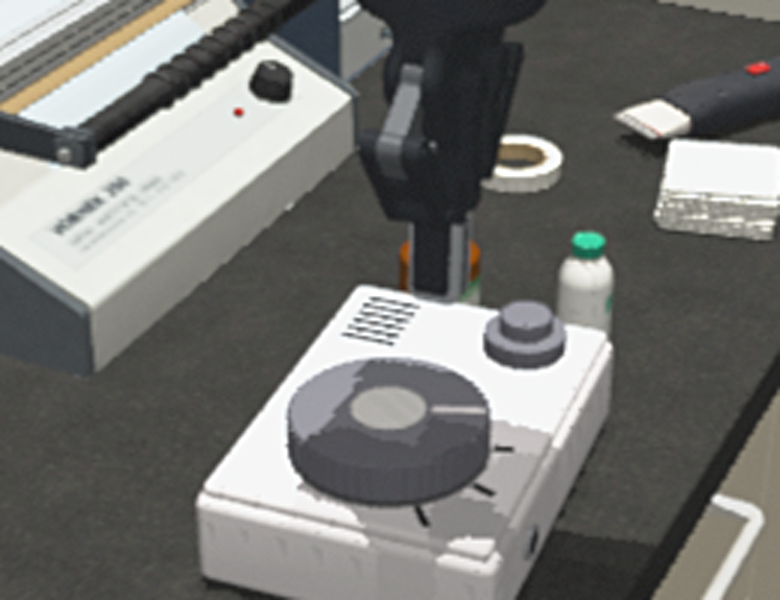

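The pointer line (crop (460,410)) has moved one click to the second stop (estimate 0.56 against -0.08 before). I'll repeat the same stroke.

Converted, 40 mm is 0.64, 11.5 mm is 0.184.

inch_along:
  segments: {"plan": [[0, 0.184, 0.48, 0, 0], [0, 0, 0.4848, 0, 0], [0, 0, 0, 0.64, 0], [0, 0, 0, 0.576, 0], [0, 0, 0, 0.224, 0], [0, 0, 0, 0.064, 0], [0, 0, 0, 0, 0], [0, 0, 0, 0, 0]]}
  only: "pos|ft"

```text
ee_pos: [443.6, -0.5, 85.6]
ft_force: [-0.0, -0.2, -0.4]
```

inch_along:
  segments: {"plan": [[0, 0, 0, 0.016, 0], [0, 0, 0, 0, 0], [0, 0, 0, 0, 0]]}
  only: "pos|ft"

```text
ee_pos: [442.6, -0.4, 83.6]
ft_force: [0.2, 0.3, 0.5]
```

Converted, 6.5 mm is 0.104, -5 mm is -0.08.

inch_along:
  segments: {"plan": [[0, -0.08, 0.104, 0, 0], [0, 0, 0, 0, 0], [0, 0, 0, 0, 0]]}
  only: "pos|ft"

```text
ee_pos: [438.0, -7.5, 83.1]
ft_force: [0.7, -0.1, 0.4]
```

inch_along:
  segments: {"plan": [[0, 0, 0, 0.016, 0], [0, 0, 0, 0, 0], [0, 0, 0, 0, 0]]}
  only: "pos|ft"

```text
ee_pos: [438.2, -7.3, 82.3]
ft_force: [-1.4, -0.2, 2.9]
```

Converted, 0.6 mm is 0.0096.

inch_along:
  segments: {"plan": [[0, 0, 0, 0.0096, 0], [0, 0, 0, 0, 0], [0, 0, 0, 0, 0]]}
  only: "pos|ft"

```text
ee_pos: [438.3, -7.4, 82.2]
ft_force: [-2.5, -0.9, 7.9]
```

Converted, -2.7 mm is -0.0432, -2.6 mm is -0.0416.

inch_along:
  segments: {"plan": [[0, -0.0128, -0.0416, 0, 0], [0, -0.0112, -0.0432, 0, 0], [0, -0.008, -0.0432, 0, 0], [0, -0.0048, -0.0432, 0, 0]]}
  only: "pos|ft"

```text
ee_pos: [435.2, 3.2, 82.3]
ft_force: [1.7, -1.2, 4.4]
```

inch_along:
  segments: {"plan": [[0, 0, -0.0448, 0, 0], [0, 0, -0.0448, 0, 0], [0, 0.0064, -0.0432, 0, 0], [0, 0.008, -0.0432, 0, 0]]}
  only: "pos|ft"

```text
ee_pos: [434.3, 14.7, 82.4]
ft_force: [0.2, 1.0, 0.7]
```

inch_along:
  segments: {"plan": [[0, 0, 0, 0, 0]]}
  only: "pos|ft"

```text
ee_pos: [434.4, 14.5, 82.4]
ft_force: [-0.3, 0.1, 0.9]
```

```bash
python3 - <<'E'
from h import *
print(prof(cams.camera("side")))
E
```

```text
[(1.37, 36), (1.35, 34), (1.39, 31), (1.41, 29), (1.43, 27), (1.45, 24)]
```

Converted, -30 mm is -0.48, -8 mm is -0.128.

inch_along:
  segments: {"plan": [[0, 0, 0, -0.128, 0], [0, 0, 0, -0.48, 0], [0, 0, 0, -0.48, 0], [0, 0, 0, -0.48, 0], [0, 0, 0, 0, 0], [0, 0, 0, 0, 0]]}
  only: "pos|ft"

```text
ee_pos: [434.9, 8.5, 180.2]
ft_force: [-1.0, -0.3, -0.7]
```

```bash
python3 - <<'E'
from h import *
print(prof(cams.camera("side")))
save("side","pics/s3.png",(225,100,485,300),3)
E
```

```text
[(1.27, 53), (1.29, 50), (1.25, 49), (1.23, 45), (1.31, 39), (1.21, 36)]
```

View pics/s3.png

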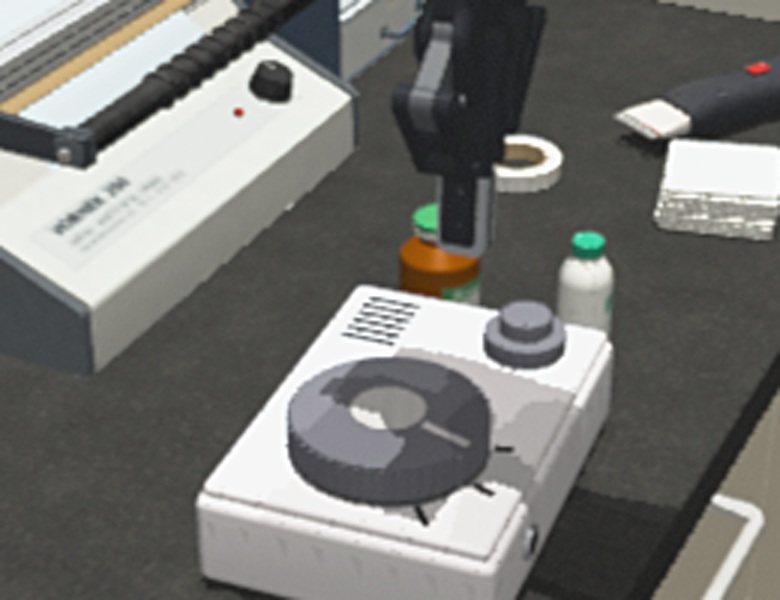

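The pointer now aims at the third mark. I'll move the arm aside and confirm with the top camera.

Converted, 50 mm is 0.8, -10 mm is -0.16.

inch_along:
  segments: {"plan": [[0, -0.16, 0.8, 0, 0], [0, -0.16, 0.8, 0, 0], [0, -0.16, 0.8, 0, 0], [0, -0.16, 0.8, 0, 0], [0, -0.16, 0.8, 0, 0], [0, -0.16, 0.8, 0, 0], [0, 0, 0, 0, 0], [0, 0, 0, 0, 0]]}
  only: "pos|ft"

```text
ee_pos: [400.3, -294.2, 162.5]
ft_force: [-0.4, 0.5, 0.3]
```

```bash
python3 - <<'E'
from h import *
t0=cv2.imread("pics/top0.png")[...,::-1].copy();c=(470.8,6,82)
print(prof(t0,"top",c)[:3],prof(cams.camera("top"),"top",c)[:3],prof(cams.camera("side"))[:3])
save("top","pics/t4.png",(275,200,425,315),5)
E
```

```text
[(-0.01, 26), (0.01, 25), (-0.03, 23)] [(1.29, 26), (1.31, 24), (1.27, 23)] [(1.25, 77), (1.27, 75), (1.23, 73)]
```

View pics/t4.png

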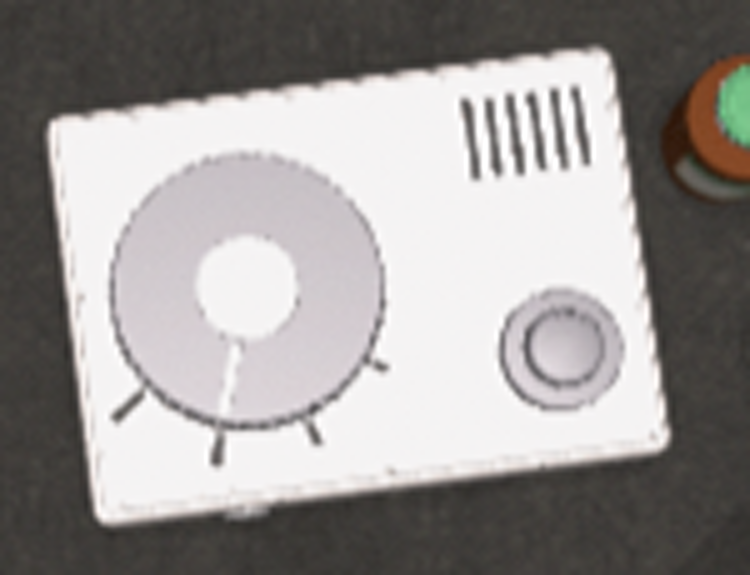

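The pointer (crop (228,400)) lines up with the third mark at (217,447), and the console hasn't moved. Now the key.

Converted, -48 mm is -0.768, -45 mm is -0.72.

inch_along:
  segments: {"plan": [[0, 0.16, -0.72, -0.16, 0], [0, 0.192, -0.768, 0, 0], [0, 0.192, -0.768, 0, 0], [0, 0.192, -0.768, 0, 0], [0, 0, 0, 0, 0], [0, 0, 0, 0, 0], [0, 0, 0, 0, 0]]}
  only: "pos|ft"

```text
ee_pos: [430.7, -104.1, 184.3]
ft_force: [-0.4, 0.1, 0.4]
```

Converted, 45 mm is 0.72, 30 mm is 0.48.

inch_along:
  segments: {"plan": [[0, 0.128, 0, 0, 0], [0, 0.1376, 0.008, 0, 0], [0, 0, 0, 0.72, 0], [0, 0, 0, 0.48, 0], [0, 0, 0, 0.208, 0], [0, 0, 0, 0, 0], [0, 0, 0, 0, 0], [0, 0, 0, 0, 0]]}
  only: "pos|ft"

```text
ee_pos: [448.0, -97.9, 97.6]
ft_force: [0.5, 0.7, -0.3]
```

Converted, 7 mm is 0.112, 6.7 mm is 0.1072.

inch_along:
  segments: {"plan": [[0, 0, 0.1072, 0, 0], [0, 0, 0, 0.112, 0], [0, 0, 0, 0.048, 0], [0, 0, 0, 0, 0], [0, 0, 0, 0, 0]]}
  only: "pos|ft"

```text
ee_pos: [447.4, -103.7, 85.9]
ft_force: [0.8, 0.2, -0.3]
```

Converted, 2 mm is 0.032, 1 mm is 0.016.

inch_along:
  segments: {"plan": [[0, 0, 0.016, 0.032, 0], [0, 0, 0, 0.032, 0], [0, 0, 0, 0, 0], [0, 0, 0, 0, 0]]}
  only: "pos|ft"

```text
ee_pos: [447.7, -104.6, 82.1]
ft_force: [0.6, -0.7, 1.5]
```

inch_along:
  segments: {"plan": [[0, 0, 0, 0.024, 0], [0, 0, 0, 0.024, 0], [0, 0, 0, 0, 0], [0, 0, 0, 0, 0]]}
  only: "pos|ft"

```text
ee_pos: [447.7, -104.5, 79.1]
ft_force: [-1.3, -1.7, 2.2]
```

Converted, 1.5 mm is 0.024.

inch_along:
  segments: {"plan": [[0, 0, 0, 0.024, 0], [0, 0, 0, 0.024, 0], [0, 0, 0, 0, 0], [0, 0, 0, 0, 0]]}
  only: "pos|ft"

```text
ee_pos: [447.7, -104.5, 76.3]
ft_force: [-1.0, -2.3, 4.6]
```

inch_along:
  segments: {"plan": [[0, 0, 0, 0.016, 0], [0, 0, 0, 0, 0], [0, 0, 0, 0, 0]]}
  only: "pos|ft"

```text
ee_pos: [447.8, -104.6, 76.1]
ft_force: [-2.1, -1.7, 11.0]
```

The key bottomed at z = 76 (6 mm of travel, force rising to 11 N). I'll lift off and check.

Converted, 50 mm is 0.8, -45 mm is -0.72.

inch_along:
  segments: {"plan": [[0, 0, 0, 0, 0], [0, 0, 0, -0.064, 0], [0, 0, 0, -0.128, 0], [0, 0, 0, -0.64, 0], [0, 0, 0, -0.72, 0], [0, -0.16, 0.8, 0, 0], [0, -0.16, 0.8, 0, 0], [0, -0.16, 0.8, 0, 0], [0, -0.16, 0.8, 0, 0], [0, 0, 0, 0, 0], [0, 0, 0, 0, 0]]}

```text
t: 18.48
ee_pos: [424.6, -311.1, 159.9]
orientation: [0.999, 0.042, -0.002, -0.029]
ft_force: [-0.2, 0.4, 0.1]
grip_width: 0.2
finger_force: 0.0
```

```bash
python3 - <<'E'
from h import *
i=cams.camera("top");print(prof(i,"top",(470.8,6,82))[:2])
a=cv2.imread("pics/top0.png")[...,::-1]
d=cv2.absdiff(a,i)[200:315,230:460].max(2);print("changed px",(d>40).sum(),np.argwhere(d>40).mean(0)+[200,230])
j=cv2.absdiff(cv2.imread("pics/side0.png")[...,::-1],cams.camera("side")).max(2)
print("key region side",(j[190:225,380:415]>40).sum())
E
```

```text
[(1.29, 26), (1.31, 24)]
changed px 17 [266.52941176 326.64705882]
key region side 0
```

Only the pointer has changed in the images: the key is up, and the console and bystanders are unmoved. Handing in.

```bash
python3 -c "
from workcell import arm, cams, monitor
print(arm.job_done())"
```

```text
the job is handed in; nothing more can be done
None
```

I turned the dial two clicks to the third stop, pressed the start key fully down and released it, and handed the job in at about 18.6 s; the last camera check showed the key up and nothing else moved, but the hand-in call returned no verdict.

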